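# Square a sample up on the sample board

## Robot

A 6-joint arm with a two-finger parallel gripper is mounted at the origin on a cart in front of the work surface, level with it; the furniture and walls round the work are solid. World frame = base frame: x ahead of the robot, y to its left, z up, the work surface at z = 0. Lengths are in mm, angles in rad, forces in N, time in s.
With the tool pointing down it reaches from about 325 to 875 mm from the base axis. Payload 4.4 kg.
Tool frame: the origin (TCP) lies on the centre line of the jaws, within the pads' length; the fingertips stand ahead of it and the grasp point (between the pads) lies 6 mm ahead of it (ctrl.tcp_to_tips is the z of the fingertips in the tool frame, in mm); z points along the fingers, y is the line along which they close (so a half turn about z gives the same grasp; the last joint's range is limited). The gripper opens to 85 mm and grips with 20 to 120 N. Pads are 22 mm wide; open, the fingers measure 114 mm over their backs; the gripper's body (76 mm by 85 mm) begins 54 mm behind the grasp point. The pads swing forward as they close: fully open they stand 13 mm farther back than shut.
Start: joints at [1.143, 0.207, 1.542, -0, 1.393, -0.15], TCP at [157.698, 552.954, 221.682] pointing down, gripper open.
Joint ranges: [-2.73, 2.73], [-0.86, 2.22], [0.23, 2.46], [-1.11, 4.25], [0.08, 2.63], [-2.82, 2.82]. Speed limits (rad/s): [2.79, 2.79, 3.14, 3.14, 3.14, 3.14].

## Interface

Orientations are given as a 3x3 rotation matrix whose columns are the frame's x, y, z axes.
In Python, from plant import ctrl, sensors, optics gives the robot as it stands. Calls block until the motion is done:
- ctrl.move_ptp(position, orientation): joint-space move of the TCP to a pose.
- ctrl.move_l(position, rot=None, vel=150, threshold=None): straight line of the TCP; rot=None keeps the orientation; vel is the mean speed in mm/s. With threshold (N) it stops when the force on the tool has changed by that much, and returns True; else False.
- ctrl.set_joints(angles): joint-space move.
- ctrl.gripper_to(opening, force=None): finger opening in mm; force is the grip in N (None keeps the last); returns when the fingers have stopped.
- ctrl.hold(seconds).
- ctrl.solve_ik(position, orientation): joint angles nearest the present ones, or None.
- sensors.read_state(): the state.
- optics.grab_frame(name): name is "scene" or "top" or "wrist"; returns (picture, depth): 420x560x3 uint8, red, green, blue; 420x560 float32, mm along the optical axis (not along the pixel's ray), 0 where there is no reading.
- optics.camera_params(name): a dict with "mtx" (3x3 intrinsics, pixels), "R" (3x3) and "t" (3): a world point X has camera coordinates R X + t; the wrist camera has in their place "T_tool_cam" (4x4, takes a point from camera to tool coordinates, whose origin is the TCP and whose axes are the flange's). Camera axes: x right, y down, z forward; pixel columns grow to the right and rows downward; lengths in mm; the calibration is good to about 2 mm. A picture is of the moment at which its call begins: read the wrist's pose just before it. camera_params takes no time and is no camera call.
A pose or a line that the arm cannot do raises ctrl.MotionError and nothing moves.
- ctrl.finish_job(): hands the job in; it is judged then, once.
The state is a dict: "t": time; "q": joint angles; "qvel": joint speeds; "tau": joint torques, N m; "eef_pos": TCP position; "eef_rot": TCP orientation; "force": force on the tool from outside, world axes, zero at the start; "wrist_torque": the same for the moment, N m; "grip_width": finger opening in mm; "grasp_force": force on a finger pad.
Only numpy, scipy, OpenCV 4.12 (cv2) and the standard library are available. Lean on these libraries where they do the work, as an engineer would, in place of code of your own. Each camera call takes 0.05 s, during which the arm holds its last target. There are 200 camera calls.

## Task

Lay the try square on the sample board with its stock flush against the board's near edge and its blade flat on the board, the graduated blade edge flush against the green tile's right-hand side. Then lay the oak sample flat on the board in front of the green tile, its short end flush against that same blade edge so that it lines up with the tile; leave the square and the oak there and the mug, glue stick and tape measure where they are.

Things in the scene. Friction and masses are not known exactly. Their poses are not given: they have to be found in the camera images.
- sample_board: loose white-faced sample board, 200 (x) x 280 (y) x 10 mm, 0.8 kg, flat on the desk. Origin: centre of its underside; x points away from the robot, y to the left, z up. Near edge: the face x = -100 mm; top: z = 10 mm. On it are a green tile (see tile_corner) and, right of y = -64 mm, three flat paint chips.
- tile_corner (a point): near right-hand top corner of the green tile stuck on the board. The tile is 75 x 75 x 8 mm with its sides along the board's axes: in the board's frame it covers x = 17.5 to 92.5 mm, y = 0 to 75 mm, z = 10 to 18 mm, so its right side is the face y = 0. Axes as the board's.
- square: loose L-shaped try square, 0.6 kg: blue stock 36 (x) x 120 (y) x 26 mm high; thin steel blade at its +y end, x = 18 to 188, y = 25 to 60, z = 10.5 to 13.5 mm. Origin: centre of the stock's underside. With the stock standing on the desk the blade just passes over the board. Silver inner face of the stock: x = 18; graduated blade edge: y = 60. Grip the stock across its 36 mm, above board height.
- stock_near (a point): point on the square's stock: inner face, blade end, 5 mm above its underside (square frame 18, 60, 5 mm); axes as the square's
- stock_far (a point): point on the square's stock: inner face, other end (square frame 18, -60, 5 mm)
- blade_tip (a point): point on the tip of the square's blade, on the graduated edge (square frame 188, 60, 12 mm)
- oak_sample: loose block of pale oak, 48 (x) x 110 (y) x 12 mm high, 0.07 kg, lying flat on the desk to the right of the board. Origin: centre of its underside; y along its length. Either short end may go against the blade.
- tape_rule: bystander: yellow pocket tape measure, 33 x 80 x 61 mm, standing on the desk to the right of the board; origin: its underside
- mug: bystander: red and white mug, 82 mm wide, 92 mm high, standing on a coaster beyond the board to the left; origin: its underside
- glue_stick: bystander: red and yellow glue stick, 27 mm across, 92 mm high, standing to the left of the board; origin: its underside

How it is judged:
By the outcome, as a careful person would: the job done as asked, in the order asked, and still so for the second after the job is handed in, with the robot touching nothing.
It also fails if it takes over 70 s, if anything falls off the work surface, if the arm or the gripper's body presses on something with over 40 N, if the wrist force passes 120 N, or if a joint passes its speed limit or range.

## Working session

There is one attempt and no reset: what is moved stays moved. The work goes in short steps, each a Python script; the robot and the scene stay as the last script left them, time stands still between calls to the robot, and variables do not carry over. Pictures are saved under pics/ and viewed, at most 10 in all, crops included, and the job is handed in when it is done.

```bash
ls; mkdir -p pics; python3 - <<'E'
from plant import ctrl,sensors,optics
import cv2,numpy as np
for n in("top","scene"):
    p,d=optics.grab_frame(n); cv2.imwrite(f"pics/{n}0.png",p[:,:,::-1]); np.save(f"pics/{n}0.npy",d)
    c=optics.camera_params(n); print(n,c["mtx"],c["R"],c["t"])
print(optics.camera_params("wrist"),ctrl.tcp_to_tips,sensors.read_state()["t"])
E
```

```text
pics
top [[452.34936828   0.         288.59418155]
 [  0.         452.34936828 215.87424316]
 [  0.           0.           1.        ]] [[-2.80851136e-02 -9.99605477e-01 -3.43121654e-04]
 [-9.96280417e-01  2.80196633e-02 -8.14876050e-02]
 [ 8.14650703e-02 -1.94674326e-03 -9.96674296e-01]] [ -15.33919254  563.26082427 1377.41340734]
scene [[443.65768451   0.         277.84557823]
 [  0.         443.65768451 211.73484189]
 [  0.           0.           1.        ]] [[-0.89727587 -0.44098006  0.02079895]
 [-0.18727124  0.33753687 -0.92249571]
 [ 0.39978181 -0.83162819 -0.38544657]] [ 497.23501618  170.4205975  1162.83281238]
{'mtx': array([[353.39854057,   0.        , 277.71630185],
       [  0.        , 353.39854057, 207.2580419 ],
       [  0.        ,   0.        ,   1.        ]]), 'T_tool_cam': array([[ 1.47540635e-03, -9.55842610e-01, -2.93875363e-01,
         7.67953053e+01],
       [ 9.99998813e-01,  1.28000044e-03,  8.57253354e-04,
         1.40074202e-01],
       [-4.43238689e-04, -2.93876279e-01,  9.55843364e-01,
        -1.51890252e+02],
       [ 0.00000000e+00,  0.00000000e+00,  0.00000000e+00,
         1.00000000e+00]])} 25.0 0.1
```

View pics/top0.png

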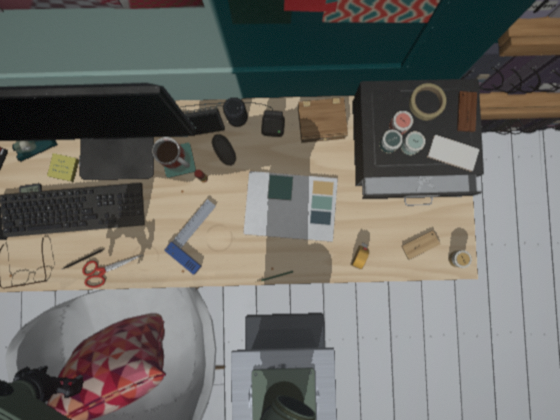

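View pics/scene0.png

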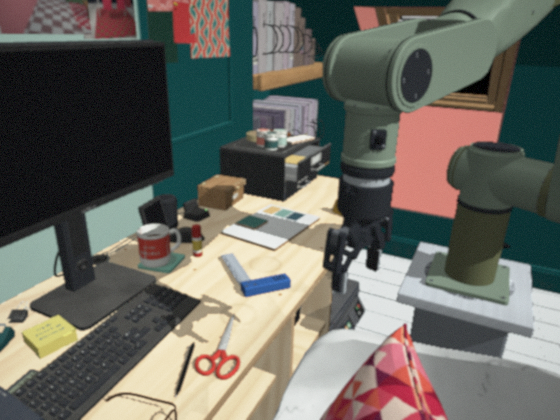

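Top view: board spans about (247–337, 173–240), the square has its stock at (183,257) and blade up to (212,200), the oak is at (421,244), the tape at (361,258), the mug at (168,152) and the glue stick at (200,176). Next I'll get rough positions and wrist close-ups.

```bash
cat > h.py <<'E'
from plant import ctrl,sensors,optics
import numpy as np,cv2
def px2w(cam,u,v,z):
    """cam=(K,R,t) world->cam; intersect pixel ray with plane z"""
    K,R,t=cam; d=R.T@np.linalg.solve(K,[u,v,1.]); o=-R.T@t
    return o+d*(z-o[2])/d[2]
def w2px(cam,X):
    K,R,t=cam; p=K@(R@np.asarray(X,float)+t); return p[:2]/p[2]
def fixed(n):
    c=optics.camera_params(n); return c["mtx"],c["R"],c["t"]
def wrist(name=None):
    s=sensors.read_state(); p,d=optics.grab_frame("wrist"); c=optics.camera_params("wrist")
    T=np.eye(4); T[:3,:3]=s["eef_rot"]; T[:3,3]=s["eef_pos"]; M=np.linalg.inv(T@c["T_tool_cam"])
    cam=(c["mtx"],M[:3,:3],M[:3,3])
    if name: cv2.imwrite(f"pics/{name}.png",p[:,:,::-1]); np.savez(f"pics/{name}.npz",p=p,d=d,K=cam[0],R=cam[1],t=cam[2])
    return p,d,cam
def load(name):
    f=np.load(f"pics/{name}.npz"); return f["p"],f["d"],(f["K"],f["R"],f["t"])
def down(a):
    """tool pointing down, tool x axis at world yaw a"""
    c,s=np.cos(a),np.sin(a); return np.array([[c,s,0],[s,-c,0],[0,0,-1.]])
E
python3 - <<'E'
from h import *
c=fixed("top")
for n,u,v,z in [("boardNL",245,235,10),("NR",333,241,10),("FR",337,178,10),("FL",250,173,10),("stockc",183,257,26),("bladetip",211,198,12),("oak",421,244,12),("tape",361,258,61),("mug",168,152,92),("glue",200,176,92),("pen",277,276,5),("deskfront",200,290,0),("cabinet",420,185,0)]:
    print(n,px2w(c,u,v,z).round())
s=sensors.read_state();print(s["eef_rot"].round(3))
for p,a in [((400,0,300),0),((330,270,250),0),((380,-300,250),0),((380,-400,250),0),((430,-300,300),0)]:
    print(p,ctrl.solve_ik(np.array(p,float),down(a)))
E
```

```text
boardNL [508. 106.  10.]
NR [ 481. -167.   10.]
FR [ 679. -187.   10.]
FL [702.  86.  10.]
stockc [445. 296.  26.]
bladetip [626. 210.  12.]
oak [ 464. -440.   12.]
tape [ 427. -244.   61.]
mug [758. 323.  92.]
glue [683. 228.  92.]
pen [378.  10.   5.]
deskfront [341. 250.   0.]
cabinet [ 651. -450.    0.]
[[-0.962  0.274 -0.001]
 [ 0.274  0.962 -0.002]
 [ 0.    -0.002 -1.   ]]
(400, 0, 300) [-2.17203832e-01 -2.39724728e-01  1.82051568e+00 -4.44089210e-16
  1.56080170e+00  1.35359250e+00]
(330, 270, 250) [ 4.82159375e-01 -1.45254881e-01  1.84447297e+00 -4.44089210e-16
  1.44237456e+00  2.05295570e+00]
(380, -300, 250) [-8.47288218e-01 -1.19713805e-02  1.72104956e+00 -4.44089210e-16
  1.43251448e+00  7.23508109e-01]
(380, -400, 250) [-9.67913664e-01  1.36037265e-01  1.56439721e+00 -4.44089210e-16
  1.44115817e+00  6.02882663e-01]
(430, -300, 300) [-7.74320109e-01  4.65920437e-02  1.55936846e+00 -4.44089210e-16
  1.53563215e+00  7.96476217e-01]
```

```bash
python3 - <<'E'
from h import *
ctrl.move_ptp(np.array([490.,262,200]),down(0.)); wrist("sq")
ctrl.move_ptp(np.array([575.,-40,170]),down(0.)); wrist("bd")
ctrl.move_ptp(np.array([455.,-400,170]),down(0.)); wrist("oak")
print(sensors.read_state()["t"])
# montage of upscaled? save half-region views
E
```

```text
4.65
```

View pics/sq.png

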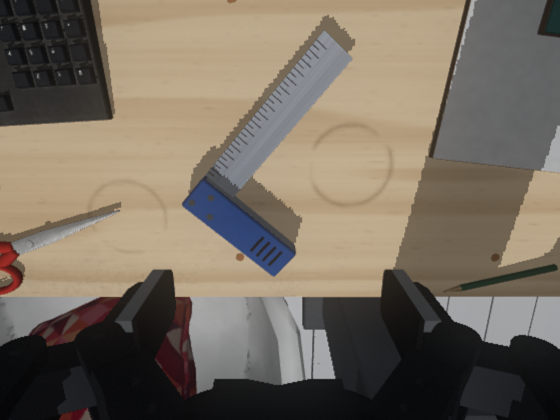

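View pics/bd.png

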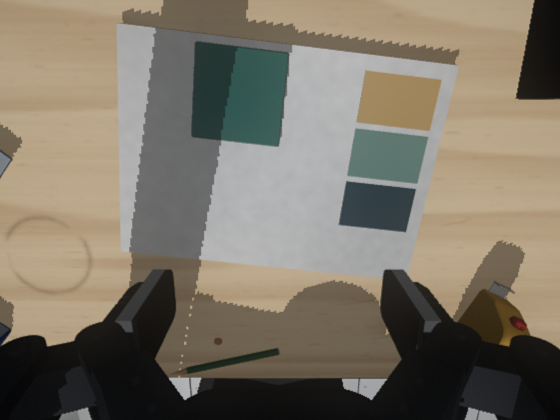

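View pics/oak.png

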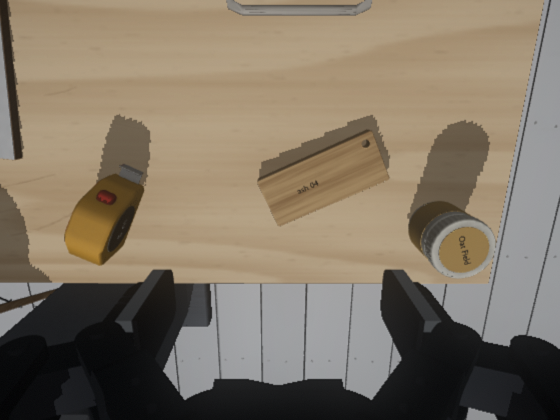

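sq.png: stock corners at about (182,204), (206,178), (296,250), (276,276); graduated tip at (325,31). bd.png: board corners (118,24), (457,66), (408,278), (122,251), tile (195,42), (289,52), (279,146), (192,137). oak.png: top corners (258,182), (372,130), (389,178), (280,225). Fit poses with the known models.

```bash
cat >> h.py <<'E'
from scipy.optimize import least_squares
def pose(x,P):
    c,s=np.cos(x[2]),np.sin(x[2]); P=np.asarray(P,float)
    return np.c_[x[0]+c*P[:,0]-s*P[:,1],x[1]+s*P[:,0]+c*P[:,1],P[:,2]]
def fit(name,P,uv,x0,win=4,sub=True):
    p,d,cam=load(name); uv=np.array(uv,np.float32)
    if sub:
        r=cv2.cornerSubPix(cv2.cvtColor(p,cv2.COLOR_RGB2GRAY),uv.reshape(-1,1,2).copy(),(win,win),(-1,-1),(3,50,.01)).reshape(-1,2)
        bad=np.linalg.norm(r-uv,axis=1)>3.5; r[bad]=uv[bad]; uv=r
    f=lambda x:(np.array([w2px(cam,X) for X in pose(x,P)])-uv).ravel()
    s=least_squares(f,x0,loss="soft_l1"); print(name,s.x.round(3),"deg",np.degrees(s.x[2]).round(2)); print(f(s.x).reshape(-1,2).round(1).tolist())
    return s.x
E
python3 - <<'E'
from h import *
fit("sq",[(-18,60,26),(18,60,26),(18,-60,26),(-18,-60,26),(188,60,13.5),(188,25,13.5)],[(182,204),(206,178),(296,250),(276,276),(325,31),(352,58)],[445,296,-.6])
B=[(100,140,10),(100,-140,10),(-100,-140,10),(-100,140,10)];T=[(92.5,75,18),(92.5,0,18),(17.5,0,18),(17.5,75,18)]
bu=[(118,24),(457,66),(408,278),(122,251)];tu=[(195,42),(289,52),(279,146),(192,137)]
fit("bd",B+T,bu+tu,[592,-40,-.1])
fit("bd",T,tu,[592,-40,-.1])
fit("oak",[(24,55,12),(24,-55,12),(-24,-55,12),(-24,55,12)],[(258,182),(372,130),(389,178),(280,225)],[464,-440,.4])
E
```

```text
sq [439.164 300.707  -0.714] deg -40.89
[[-1.6, 1.0], [-3.9, -0.7], [1.0, 4.2], [0.1, 2.0], [0.7, -0.9], [0.4, -0.8]]
bd [ 5.91329e+02 -3.72470e+01 -1.05000e-01] deg -6.0
[[-2.5, -0.9], [4.9, -0.9], [-0.7, 2.5], [-0.2, 1.1], [-0.0, -0.1], [0.1, -0.9], [1.1, 0.8], [-0.2, 1.0]]
bd [ 5.91219e+02 -3.66570e+01 -1.11000e-01] deg -6.37
[[0.0, -0.5], [0.1, -0.7], [0.5, 0.9], [-0.8, 0.6]]
oak [ 4.59893e+02 -4.38324e+02  4.37000e-01] deg 25.02
[[-0.7, 0.2], [0.6, -1.9], [0.2, 0.6], [-0.2, 0.3]]
```

```bash
python3 - <<'E'
from h import *
x=[439.16,300.7,-.714]; R=down(x[2]+np.pi/2)
g=pose(x,[(0,6,0)])[0]
ctrl.move_ptp(np.array([440.,-200,230]),down(np.pi/2)); 
ctrl.move_ptp(np.array([g[0],g[1],150]),R)
wrist("sq2")
ctrl.gripper_to(60); print(ctrl.tcp_to_tips,sensors.read_state()["grip_width"])
ctrl.move_l(np.array([g[0],g[1],70]))
wrist("sq3")
print(sensors.read_state()["q"],sensors.read_state()["t"])
a=cv2.imread("pics/sq2.png");b=cv2.imread("pics/sq3.png");cv2.imwrite("pics/sq23.png",cv2.resize(np.hstack([a,b]),(800,300),interpolation=cv2.INTER_AREA))
E
```

```text
25.0 60.10105197000926
[4.42350072e-01 3.04617757e-01 1.76081367e+00 3.99263983e-05
 1.07372575e+00 1.15635403e+00] 8.8583
```

View pics/sq23.png

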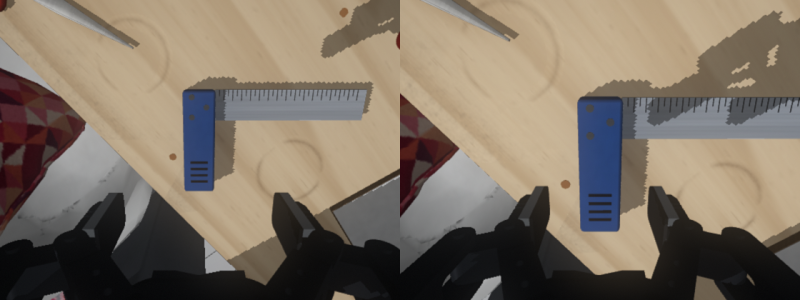

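The square's stock is vertical and centred between the fingers (right view: stock x 580–620, y 97–231; fingers at 548 and 649). Checking the along-stock position, then gripping.

```bash
python3 - <<'E'
from h import *
x=fit("sq3",[(-18,60,26),(18,60,26),(18,-60,26),(-18,-60,26)],[(252,136),(308,136),(308,323),(252,323)],[439,300.7,-.714])
fit("sq2",[(-18,60,26),(18,60,26),(18,-60,26),(-18,-60,26),(188,60,13.5),(188,25,13.5)],[(257,126),(299,126),(299,266),(257,266),(517,126),(511,167)],[439,300.7,-.714])
g=pose(x,[(0,6,0)])[0]
p=np.array([g[0],g[1],36.]); 
ctrl.move_l(np.array([g[0],g[1],70.]),down(x[2]+np.pi/2))
print(ctrl.move_l(p,vel=80,threshold=8))
ctrl.gripper_to(20,80)
s=sensors.read_state(); print(s["grip_width"],s["grasp_force"],s["force"],s["eef_pos"],s["t"])
np.save("grip.npy",np.r_[x,s["eef_pos"]])
ctrl.move_l(s["eef_pos"]+[0,0,40],vel=80)
wrist("sq4")
s=sensors.read_state(); print(s["grip_width"],s["grasp_force"],s["force"],s["wrist_torque"],s["t"])
E
```

```text
sq3 [440.538 301.693  -0.731] deg -41.89
[[-2.4, -0.3], [7.0, -0.8], [1.8, 1.1], [-3.1, 0.8]]
sq2 [441.09  301.096  -0.719] deg -41.17
[[-0.2, -1.3], [6.5, 0.0], [2.9, 0.6], [-0.3, 0.4], [-0.6, -1.4], [-3.2, 1.0]]
False
19.993789188980017 0.0 [0.51530796 0.02332345 0.18465804] [444.71062347 306.2455688   36.27315179] 10.15
19.89361959498558 0.0 [-0.04559814  0.36489533 -0.22709613] [-0.04147551 -0.02852869  0.03886963] 10.85
```

View pics/sq4.png

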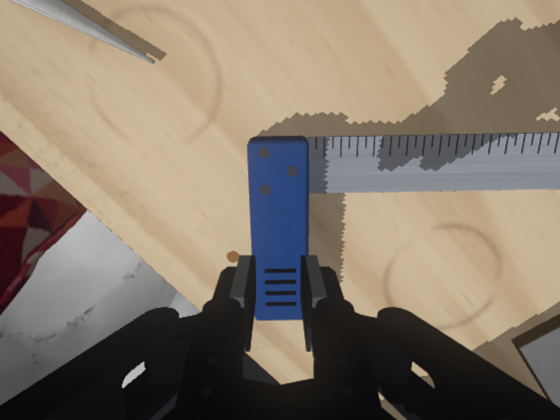

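```bash
python3 - <<'E'
from h import *
p,d,cam=load("sq4"); s=sensors.read_state(); e=s["eef_pos"]; print(e,s["eef_rot"].round(3).tolist())
for z in (51,66,76): print(z,w2px(cam,[e[0],e[1],z]))
x=np.load("grip.npy")[:3]
for P in [(0,6,26),(0,60,26),(0,-60,26)]: print(P,w2px(cam,pose(x,[P])[0]))
print([round(float(d[v,u])) for v,u in [(200,280),(250,280),(300,240),(300,320),(280,238),(265,238),(260,245),(310,280)]])
# world heights at these
K,R,t=cam
for v,u in [(200,280),(250,280),(145,265),(310,280),(262,242),(280,240),(300,240),(270,312)]:
    z=d[v,u]; print((u,v),(R.T@(np.linalg.solve(K,[u,v,1.])*z-t)).round(1))
E
```

```text
[444.34713096 306.08106361  76.0335843 ] [[0.668, 0.744, -0.001], [0.744, -0.668, -0.0], [-0.001, -0.0, -1.0]]
51 [280.32814535 242.93517169]
66 [280.53676895 254.59578281]
76 [280.69568082 263.47785334]
(0, 6, 26) [280.19855387 226.65761627]
(0, 60, 26) [280.5359485  136.76826406]
(0, -60, 26) [279.84800562 320.0513848 ]
[210, 220, 120, 117, 131, 143, 147, 233]
(280, 200) [455.7 318.8  25.9]
(280, 250) [434.  294.6  25.6]
(265, 145) [470.9 348.8  25.5]
(280, 310) [405.4 262.4  25.5]
(242, 262) [439.6 324.8  96.7]
(240, 280) [440.3 324.5 112.2]
(240, 300) [440.  322.5 122.9]
(312, 270) [460.3 305.9 103.3]
```

```bash
python3 - <<'E'
from h import *
p,d,cam=load("sq4"); e=sensors.read_state()["eef_pos"]; K,R,t=cam
vv,uu=np.mgrid[0:420,0:560]; X=np.linalg.inv(K)@np.array([uu.ravel(),vv.ravel(),np.ones(uu.size)])*d.ravel()
W=(R.T@(X-t[:,None])).T; Rt=sensors.read_state()["eef_rot"]; L=(W-e)@Rt
m=(d.ravel()>0)&(L[:,2]<25)&(abs(L[:,1])<60)&(abs(L[:,0])<16)
for lo in range(-60,26,5):
    k=m&(L[:,2]>=lo)&(L[:,2]<lo+5)
    if k.sum(): print(lo,k.sum(),L[k].min(0).round(),L[k].max(0).round())
q,ds=optics.grab_frame("scene"); c=fixed("scene")
for z in (-25,0,25): print(z,w2px(c,e+[0,0,z]))
u,v=w2px(c,e).astype(int)
cr=q[v-80:v+60,u-90:u+90]; cv2.imwrite("pics/sc1.png",cv2.resize(cr,None,fx=4,fy=4,interpolation=2)[:,:,::-1]); print(u-90,v-80)
E
```

```text
-60 1892 [-13. -44. -60.] [ 14.  42. -55.]
-55 911 [-11. -39. -55.] [ 14.  37. -50.]
-50 990 [-12. -28. -50.] [ 12.  24. -45.]
-45 443 [-12. -25. -45.] [ 12.  22. -40.]
-40 589 [-11. -25. -40.] [ 11.  22. -35.]
-35 550 [-11. -25. -35.] [ 12.  22. -30.]
-30 479 [-11. -25. -30.] [ 11.  22. -25.]
-25 424 [-11. -25. -25.] [ 11.  22. -20.]
-20 333 [ -9. -25. -20.] [ 11.  21. -15.]
-15 102 [-12. -17. -15.] [ 11.  15. -10.]
-10 7 [  2. -12. -10.] [ 4.  9. -9.]
-25 [263.123896   271.41961211]
0 [263.20796556 262.28041772]
25 [263.29358263 252.97299418]
173 182
```

View pics/sc1.png

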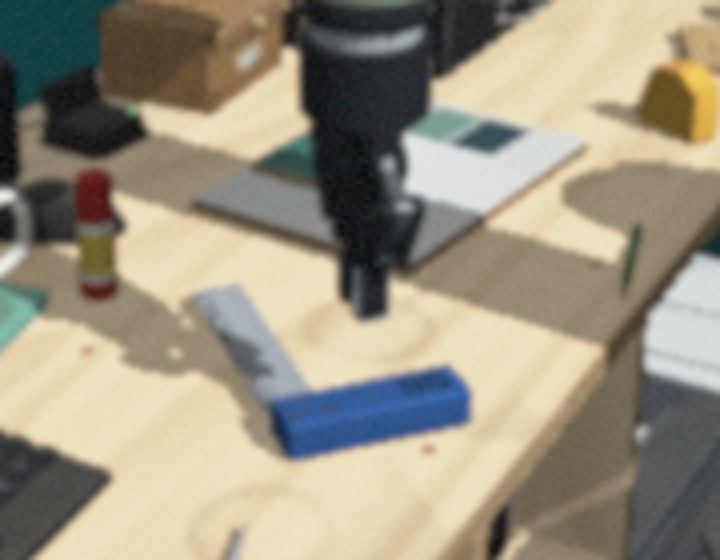

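Scene crop: the closed fingertips are at crop (368,318), i.e. pixel (265,261.5). That is roughly level with the projected TCP rather than 25 mm ahead of it, so the fingers closed above the stock. A guarded touch on the desk, straddling the stock, will give me the real tip offset.

```bash
python3 - <<'E'
from h import *
ctrl.gripper_to(52); e=sensors.read_state()["eef_pos"]
ctrl.move_l(np.array([e[0],e[1],36]),vel=100,threshold=8)
print(ctrl.move_l(np.array([e[0],e[1],-25]),vel=30,threshold=4))
s=sensors.read_state(); print(s["eef_pos"],s["force"],s["wrist_torque"],s["t"])
wrist("sq5"); 
E
```

```text
True
[444.51921169 306.13645729 -12.94390184] [-1.37133432 -0.30924561  4.09759227] [-0.09095627  0.09806209  0.07055645] 13.325
```

Contact at TCP z = −12.9, so the tips really sit about 13 mm behind the reported TCP at this opening, not 25 mm ahead. I'll grip with that offset, putting the tips at z ≈ 12.

```bash
python3 - <<'E'
from h import *
e=sensors.read_state()["eef_pos"]
ctrl.move_l(np.array([e[0],e[1],1.]),vel=60)
ctrl.gripper_to(25,80)
s=sensors.read_state(); print(s["grip_width"],s["grasp_force"],s["force"],s["eef_pos"],s["t"])
wrist("sq6")
if s["grip_width"]>32:
    np.save("grip.npy",np.r_[0,0,0,s["eef_pos"]])
    ctrl.move_l(s["eef_pos"]+[0,0,45],vel=80)
    wrist("sq7")
    s=sensors.read_state(); print(s["grip_width"],s["grasp_force"],s["force"],s["wrist_torque"],s["t"])
E
```

```text
33.88859602894326 81.05661392211914 [-1.1288151  -2.1660583   6.00917754] [444.79925665 305.9511776    1.47206637] 14.0667
33.98769008152102 80.0729763507843 [-0.31822034 -0.40686014 -6.44142439] [-0.02779504  0.03276698 -0.00173984] 14.8833
```

View pics/sq7.png

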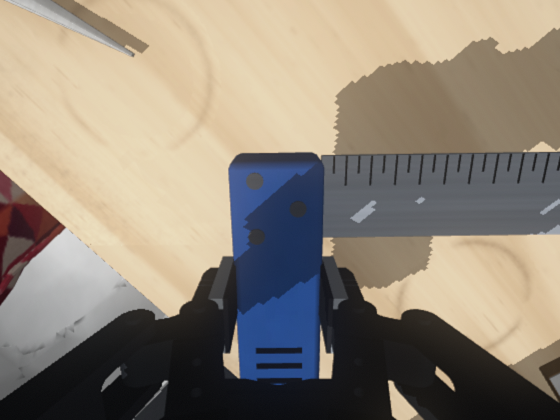

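The square is held firmly (grip 80 N, weight 6.4 N), with its graduated edge at row ~154. Now refining the board pose by edge fitting and getting the square's offset in the tool.

```bash
cat >> h.py <<'E'
def edgefit(name,edges,x0,rad=6,mask=None,it=4):
    """edges: list of (P,Q) object-frame endpoints; refine planar pose to strongest image gradient along edge normals"""
    p,d,cam=load(name); g=cv2.GaussianBlur(cv2.cvtColor(p,cv2.COLOR_RGB2GRAY).astype(np.float32),(0,0),.8)
    x=np.array(x0,float)
    for _ in range(it):
        S=[];N=[];O=[]
        for P,Q in edges:
            P,Q=np.array(P,float),np.array(Q,float)
            a,b=[w2px(cam,X) for X in pose(x,[P,Q])]; n=np.array([-(b-a)[1],(b-a)[0]])/np.linalg.norm(b-a)
            for f in np.linspace(.06,.94,40):
                X=P+f*(Q-P); u=w2px(cam,pose(x,[X])[0]); r=np.arange(-rad,rad+.01,.25)
                pts=(u+r[:,None]*n).astype(np.float32)
                if (pts<1).any() or (pts[:,0]>558).any() or (pts[:,1]>418).any(): continue
                v=cv2.remap(g,pts[:,0].reshape(1,-1),pts[:,1].reshape(1,-1),1)[0]; gr=abs(np.gradient(v)); k=gr.argmax()
                if gr[k]<1.5: continue
                S.append(X);N.append(n);O.append(pts[k])
        S,N,O=map(np.array,(S,N,O))
        f=lambda y:((np.array([w2px(cam,X) for X in pose(y,S)])-O)*N).sum(1)
        x=least_squares(f,x,loss="soft_l1",f_scale=.5).x
    print(name,x.round(3),np.degrees(x[2]).round(2),len(S),"med res",np.median(abs(f(x))).round(2)); return x
E
python3 - <<'E'
from h import *
tile=[((17.5,0,18),(17.5,75,18)),((17.5,0,18),(92.5,0,18)),((17.5,75,18),(92.5,75,18)),((92.5,0,18),(92.5,75,18))]
near=[((-100,-125,10),(-100,135,10))]; side=[((-100,140,10),(100,140,10)),((-100,-140,10),(100,-140,10))]
x=edgefit("bd",tile+near,[591.3,-37,-.107],5)
edgefit("bd",tile,[591.3,-37,-.107],5);edgefit("bd",near+side,[591.3,-37,-.107],5)
np.save("board.npy",x)
# square in tool frame from sq7
p,d,cam=load("sq7"); s=sensors.read_state(); e,R=s["eef_pos"],s["eef_rot"]; z0=e[2]-1.47; print(e)
for n,u,v,z in [("edge",345,155,13.5),("edge",540,152,13.5),("stock in",322,180,26),("in",321,250,26),("out",230,180,26),("out",234,250,26),("end",275,157,26)]:
    print(n,(R.T@(px2w(cam,u,v,z0+z)-e)).round(1))
E
```

```text
bd [ 5.9175e+02 -3.6963e+01 -1.0900e-01] -6.23 167 med res 0.26
bd [ 5.91742e+02 -3.70350e+01 -1.08000e-01] -6.19 160 med res 0.25
bd [ 5.8775e+02 -4.0039e+01 -1.6600e-01] -9.5 22 med res 0.86
[444.24818527 305.69727943  46.07790304]
edge [ 53.4  25.2 -12.2]
edge [ 54.7 102.2 -12.3]
stock in [ 46.   14.8 -24.7]
in [ 17.9  15.5 -24.6]
out [ 46.  -19.2 -24.7]
out [ 17.9 -18.7 -24.6]
end [ 54.5  -2.5 -24.7]
```

```bash
cat >> h.py <<'E'
def st(tag=""):
    s=sensors.read_state(); print(tag,s["eef_pos"].round(2),"F",s["force"].round(2),"T",s["wrist_torque"].round(2),"w",round(s["grip_width"],1),"t",round(s["t"],2)); return s
def guard(dp,vel,thr,tag=""):
    e=sensors.read_state()["eef_pos"]; h=ctrl.move_l(e+dp,vel=vel,threshold=thr); return h,st(tag+str(h))
E
python3 - <<'E'
from h import *
b=np.load("board.npy"); th=b[2]; R=down(th+np.pi/2)
pre=pose(b,[(-118-14,-54-10,0)])[0]
e=sensors.read_state()["eef_pos"]
ctrl.move_l(np.array([e[0],e[1],130.]),vel=250)
ctrl.move_ptp(np.array([pre[0],pre[1],130.]),R)
ctrl.move_l(np.array([pre[0],pre[1],20.]),vel=150)
st("hi")
h,s=guard(np.array([0,0,-17.]),25,2.5,"down")
wrist("pl1")
E
```

```text
hi [454.72 -86.42  20.79] F [ 1.14  0.14 -5.09] T [0.03 0.   0.04] w 34.0 t 17.71
downFalse [454.72 -86.43   3.72] F [ 0.57  0.14 -6.08] T [-0.01  0.01 -0.01] w 34.0 t 18.51
```

View pics/pl1.png

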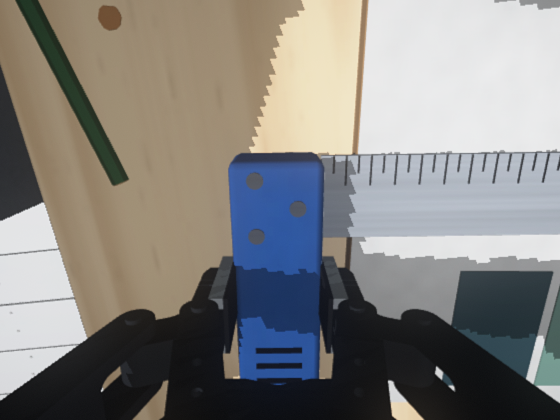

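The blade lies over the board; the board's near edge is visible at u≈350–362, just right of the stock face at u≈322. I'll close in by guarded contact.

```bash
python3 - <<'E'
from h import *
b=np.load("board.npy"); th=b[2]; ux=np.array([np.cos(th),np.sin(th),0]); uy=np.array([-ux[1],ux[0],0])
p,d,cam=load("pl1"); s=sensors.read_state(); e,R=s["eef_pos"],s["eef_rot"]
for u,v in [(367,5),(361,80),(357,140),(350,240)]: print((R.T@(px2w(cam,u,v,10)-e)).round(1))
h,s=guard(26*ux,16,2.5,"x ")
guard(-1.5*ux,20,None,"back")
h,s=guard(20*uy,16,2.5,"y ")
bc=pose(b,[(-118,-54,0)])[0]; print("offset from expected (board x,y)",(s["eef_pos"]-bc)@ux,(s["eef_pos"]-bc)@uy)
E
```

```text
[108.4  30.8  -6.2]
[82.5 30.4 -6.2]
[59.5 30.4 -6.2]
[15.6 30.3 -6.2]
x True [466.88 -87.34   2.48] F [-0.96 -0.55 -5.6 ] T [-0.02  0.03  0.02] w 34.2 t 19.51
backFalse [465.11 -87.05   2.2 ] F [-0.53 -0.12 -5.  ] T [ 0.07 -0.19  0.04] w 34.0 t 19.76
y True [465.82 -78.37   1.68] F [ 1.6  -1.62 -0.27] T [-0.21 -0.7  -0.45] w 33.7 t 20.44
offset from expected (board x,y) -2.690858533854294 -0.8226615770058266
```

The z reference drifted and the square touched the desk. I'll lift slightly and repeat with absolute z.

```bash
python3 - <<'E'
from h import *
b=np.load("board.npy"); th=b[2]; ux=np.array([np.cos(th),np.sin(th),0]); uy=np.array([-ux[1],ux[0],0]); R=down(th+np.pi/2)
bc=pose(b,[(-118,-54,0)])[0]
def go(x,y,z,vel,thr,tag):
    h=ctrl.move_l(bc+x*ux+y*uy+[0,0,z],R,vel=vel,threshold=thr); s=st(tag+str(h)); q=s["eef_pos"]-bc; print("   board off",(q@ux).round(2),(q@uy).round(2),"Fb",(s["force"]@ux).round(2),(s["force"]@uy).round(2)); return q@ux,q@uy
x,y=go(-3,-3,3,20,None,"lift ")
x,y=go(-3,10,3,10,2.5,"y ")
wrist("pl2"); wrist
E
```

```text
lift False [463.84 -80.02   2.23] F [-0.26  0.48 -5.72] T [0.03 0.05 0.02] w 34.0 t 20.79
   board off -4.48 -2.68 Fb -0.31 0.45
y True [464.23 -78.47   1.92] F [ 1.13 -2.31 -5.8 ] T [-0.31 -0.17 -0.41] w 34.0 t 21.27
   board off -4.26 -1.1 Fb 1.38 -2.18
```

View pics/pl2.png

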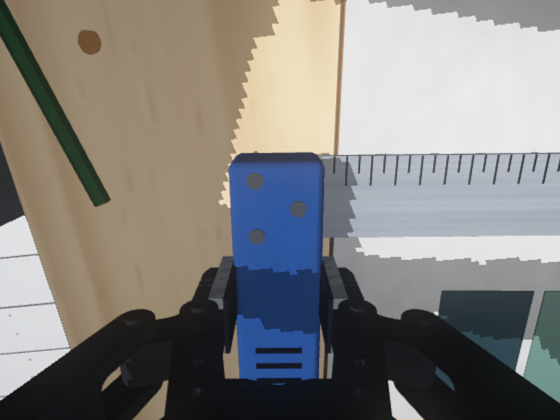

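```bash
python3 - <<'E'
from h import *
b=np.load("board.npy"); th=b[2]; ux=np.array([np.cos(th),np.sin(th),0]); uy=np.array([-ux[1],ux[0],0]); R=down(th+np.pi/2)
bc=pose(b,[(-118,-54,0)])[0]
def go(x,y,z,vel,thr,tag):
    h=ctrl.move_l(bc+x*ux+y*uy+[0,0,z],R,vel=vel,threshold=thr); s=st(tag+str(h)); q=s["eef_pos"]-bc; print("   board off",(q@ux).round(2),(q@uy).round(2),"Fb",(s["force"]@ux).round(2),(s["force"]@uy).round(2)); return q@ux,q@uy
x,y=go(-4,-2,3,20,None,"rel ")
ctrl.hold(.2); st("settled")
x,y=go(8,-2,3,12,2.5,"x ")
x,y=go(x+2.5,-2,3,10,7,"xpush ")
ctrl.hold(.2); 
x2,y=go(x+.3,9,2.5,10,4,"y ")
ctrl.hold(.2); st("after")
wrist("pl3")
E
```

```text
rel False [463.67 -79.13   2.52] F [ 0.28 -1.43 -6.36] T [-0.08 -0.03 -0.15] w 34.4 t 21.64
   board off -4.75 -1.81 Fb 0.43 -1.39
settled [463.72 -79.16   2.62] F [-0.7   0.42 -6.52] T [-0.08  0.1  -0.09] w 33.9 t 21.84
x True [468.04 -79.41   1.68] F [ 1.26 -0.62 -3.74] T [-0.24 -0.47 -0.18] w 34.4 t 22.43
   board off -0.37 -1.62 Fb 1.32 -0.48
xpush False [469.31 -79.73   2.35] F [-1.77 -0.12 -6.19] T [-0.09  0.36 -0.18] w 34.5 t 23.07
   board off 0.92 -1.8 Fb -1.74 -0.31
y True [470.64 -75.21   2.14] F [ 2.   -1.43 -4.92] T [-0.23 -0.19 -0.27] w 34.3 t 23.92
   board off 1.76 2.84 Fb 2.14 -1.2
after [469.54 -75.08   1.48] F [ 3.53 -0.45  0.15] T [ 0.01 -0.64 -0.18] w 33.8 t 24.12
```

I've now viewed 11 pictures, one over the limit of 10, so from here I'll check only numerically. First I'll measure the stock/board gap in the latest wrist frames.

```bash
python3 - <<'E'
from h import *
for n,u0 in (("pl1",None),("pl2",None),("pl3",None)):
    p,d,cam=load(n); g=cv2.GaussianBlur(cv2.cvtColor(p,cv2.COLOR_RGB2GRAY).astype(np.float32),(0,0),1)
    print(n)
    for v in (20,50,80,110,135):
        gr=np.gradient(g[v]); k=np.argsort(-abs(gr[290:420]))[:1]+290
        print(v,k,g[v,310:400:6].astype(int).tolist())
E
```

```text
pl1
20 [366] [223, 223, 223, 221, 217, 216, 217, 220, 222, 133, 232, 232, 231, 231, 230]
50 [364] [225, 225, 226, 225, 223, 221, 222, 224, 196, 178, 232, 232, 231, 230, 229]
80 [362] [226, 226, 227, 226, 227, 226, 227, 227, 143, 228, 233, 233, 233, 232, 232]
110 [360] [226, 227, 227, 227, 227, 228, 229, 228, 137, 232, 232, 232, 233, 233, 233]
135 [353] [224, 226, 226, 226, 226, 227, 228, 211, 171, 230, 230, 231, 231, 231, 232]
pl2
20 [344] [212, 211, 210, 213, 217, 158, 224, 228, 228, 228, 229, 229, 229, 227, 226]
50 [338] [218, 215, 216, 218, 221, 134, 230, 231, 230, 230, 229, 228, 228, 228, 229]
80 [341] [222, 220, 221, 222, 223, 151, 231, 231, 230, 229, 228, 229, 230, 231, 231]
110 [335] [224, 224, 224, 226, 212, 193, 230, 231, 231, 230, 230, 230, 231, 231, 231]
135 [334] [223, 223, 225, 226, 180, 220, 229, 229, 229, 230, 230, 230, 230, 229, 229]
pl3
20 [328] [207, 210, 214, 167, 222, 225, 225, 226, 227, 228, 227, 226, 225, 224, 224]
50 [331] [212, 215, 218, 150, 228, 229, 229, 228, 228, 227, 226, 226, 227, 227, 227]
80 [330] [217, 219, 220, 140, 230, 229, 228, 227, 226, 226, 228, 229, 229, 229, 229]
110 [326] [222, 222, 222, 140, 229, 229, 229, 229, 228, 228, 229, 230, 230, 230, 230]
135 [325] [222, 223, 222, 150, 227, 227, 227, 228, 228, 228, 228, 228, 228, 228, 230]
```

```bash
python3 - <<'E'
from h import *
b=np.load("board.npy"); th=b[2]
e=sensors.read_state()["eef_pos"]
ctrl.gripper_to(52); st("rel")
ctrl.move_l(e+[0,0,60],vel=120)
ctrl.move_ptp(np.array([585.,-60,130]),down(th)); ctrl.hold(.2); wrist("v1"); st()
ctrl.move_ptp(np.array([520.,-60,130]),down(th)); ctrl.hold(.2); wrist("v2"); st()
tile=[((17.5,0,18),(17.5,75,18)),((17.5,0,18),(92.5,0,18)),((17.5,75,18),(92.5,75,18)),((92.5,0,18),(92.5,75,18))]
sq=[((188,25,13.5),(60,25,13.5)),((188,26,13.5),(188,59,13.5))]
stk=[((-18,-55,26),(-18,55,26)),((18,-55,26),(18,20,26))]
q0=pose(b,[(-116,-58,0)])[0]; q0[2]=th; b0=b.copy(); b0[:2]+=pose([0,0,th],[(1,3,0)])[0][:2]
for n in("v1","v2"):
    bb=edgefit(n,tile,b0,8); 
    ss=edgefit(n,sq+stk,q0,8); 
    c,s=np.cos(bb[2]),np.sin(bb[2]); D=np.array([[c,s],[-s,c]])@(ss-bb)[:2]; print("square in board",D.round(2),"want -118,-60; dyaw deg",np.degrees(ss[2]-bb[2]).round(2))
E
```

```text
rel [ 4.661e+02 -7.444e+01 -1.200e-01] F [1.22 0.21 0.46] T [-0.02 -0.05  0.02] w 52.2 t 24.48
 [584.73 -60.01 129.83] F [ 0.44 -0.04 -0.13] T [-0.05  0.05  0.02] w 52.1 t 26.86
 [521.14 -60.24 130.38] F [0.27 1.31 0.4 ] T [0.04 0.04 0.01] w 52.4 t 27.48
v1 [ 5.93519e+02 -3.42980e+01 -9.10000e-02] -5.19 160 med res 0.49
v1 [ 4.68971e+02 -8.10050e+01 -1.07000e-01] -6.14 141 med res 0.53
square in board [-119.81  -57.78] want -118,-60; dyaw deg -0.96
v2 [ 5.92911e+02 -3.41140e+01 -9.20000e-02] -5.27 94 med res 0.51
v2 [ 4.74549e+02 -8.39610e+01 -8.90000e-02] -5.11 113 med res 1.0
square in board [-113.29  -60.5 ] want -118,-60; dyaw deg 0.16
```

```bash
python3 - <<'E'
from h import *
p,d,cam=load("v1"); bb=[593.4,-34.2,-.0915]
g=p.astype(np.float32)
def prof(pts,ch=None):
    uv=np.array([w2px(cam,X) for X in pose(bb,pts)],np.float32)
    return cv2.remap(g,uv[:,0].reshape(1,-1),uv[:,1].reshape(1,-1),1)[0]
print("across tile side, board y -10..8, z=14")
for x in (0,22,40,60,75,88):
    r=prof([(x,y,14) for y in np.arange(-10,9)]); print(x,(r[:,0]).astype(int).tolist())
p,d,cam=load("v2"); g=p.astype(np.float32); 
print("across near edge, board x -112..-92, z=10  (v2)")
for y in (-110,-90,-70,-50,-40):
    r=prof([(x,y,10) for x in np.arange(-112,-91)]); print(y,r[:,0].astype(int).tolist()); print("   b",r[:,2].astype(int).tolist())
for n in("v1","v2"):
    _,d,cam=load(n); print(n,[w2px(cam,X).round().tolist() for X in pose(bb,[(55,0,18),(-100,-60,10)])])
E
```

```text
across tile side, board y -10..8, z=14
0 [158, 159, 158, 158, 160, 162, 162, 160, 161, 162, 180, 203, 203, 203, 203, 203, 203, 203, 203]
22 [157, 155, 150, 125, 107, 108, 106, 103, 103, 108, 115, 75, 69, 68, 69, 69, 69, 68, 68]
40 [155, 153, 151, 151, 154, 156, 156, 154, 154, 144, 96, 68, 61, 64, 65, 65, 64, 64, 63]
60 [154, 151, 149, 151, 154, 155, 154, 151, 151, 138, 88, 69, 57, 64, 64, 63, 63, 63, 62]
75 [205, 205, 205, 205, 204, 204, 203, 203, 202, 202, 146, 77, 60, 66, 66, 65, 65, 65, 65]
88 [203, 204, 204, 205, 205, 205, 205, 205, 200, 156, 106, 78, 65, 69, 69, 68, 68, 68, 67]
across near edge, board x -112..-92, z=10  (v2)
-110 [47, 46, 54, 78, 79, 78, 78, 78, 79, 79, 89, 117, 124, 118, 118, 119, 119, 119, 119, 119, 119]
   b [97, 83, 78, 85, 82, 81, 81, 81, 82, 82, 85, 95, 107, 117, 119, 119, 119, 120, 119, 119, 119]
-90 [42, 39, 40, 67, 73, 73, 74, 73, 74, 74, 78, 119, 123, 117, 115, 115, 115, 116, 115, 116, 116]
   b [99, 84, 73, 77, 79, 79, 80, 80, 80, 81, 82, 96, 108, 116, 118, 118, 118, 119, 118, 118, 118]
-70 [40, 38, 41, 60, 72, 71, 73, 73, 73, 74, 76, 106, 121, 116, 114, 114, 114, 114, 115, 116, 116]
   b [101, 86, 77, 78, 80, 79, 80, 81, 81, 82, 82, 92, 108, 116, 118, 117, 117, 117, 118, 118, 119]
-50 [42, 38, 43, 65, 72, 71, 72, 73, 73, 74, 77, 98, 120, 117, 115, 115, 115, 115, 115, 115, 114]
   b [103, 86, 80, 89, 83, 80, 80, 81, 81, 83, 83, 90, 106, 117, 119, 119, 119, 119, 118, 118, 117]
-40 [42, 38, 39, 54, 70, 72, 73, 73, 74, 75, 75, 91, 115, 117, 117, 117, 116, 116, 116, 116, 118]
   b [103, 86, 75, 77, 80, 79, 80, 81, 81, 82, 83, 87, 100, 117, 120, 120, 119, 120, 120, 119, 121]
v1 [[240.0, 116.0], [318.0, 298.0]]
v2 [[227.0, 20.0], [312.0, 230.0]]
```

```bash
python3 - <<'E'
from h import *
bb=[593.4,-34.2,-.0915]
xs=np.arange(-118,-92,.25)
def half(x,v,lo,hi):
    k=(x>=lo)&(x<=hi); gr=abs(np.gradient(v[k])); i=gr.argmax(); w=slice(max(0,i-3),i+4); return (x[k][w]*gr[w]).sum()/gr[w].sum()
for n in("v1","v2"):
    p,d,cam=load(n); g=cv2.GaussianBlur(p.astype(np.float32),(0,0),.6); C=-cam[1].T@cam[2]
    c=(np.array([[np.cos(bb[2]),np.sin(bb[2])]])@(C[:2]-bb[:2]))[0]+100
    for y in (-110,-90,-70,-50,-10,20,60):
        uv=np.array([w2px(cam,X) for X in pose(bb,[(x,y,10) for x in xs])],np.float32)
        r=cv2.remap(g,uv[:,0].reshape(1,-1),uv[:,1].reshape(1,-1),1)[0]
        if y<-40:
            a=half(xs,r[:,0],-116,-106.5); e=half(xs,r[:,0],-105,-97)
            print(n,y,"cam c,h",c.round(),C[2].round(),"px/mm",(np.linalg.norm(uv[-1]-uv[0])/26).round(2),"band",a.round(2),e.round(2),(e-a).round(2),"pred flush",(c*16/(C[2]-26)).round(2))
        elif n=="v2": print(y,"edge",half(xs,r[:,0],-106,-94).round(2), r[::8,0].astype(int).tolist())
E
```

```text
v1 -110 cam c,h 167.0 282.0 px/mm 0.99 band -106.8 -102.04 4.77 pred flush 10.45
v1 -90 cam c,h 167.0 282.0 px/mm 0.99 band -111.22 -102.03 9.19 pred flush 10.45
v1 -70 cam c,h 167.0 282.0 px/mm 0.99 band -112.7 -99.79 12.91 pred flush 10.45
v1 -50 cam c,h 167.0 282.0 px/mm 0.99 band -112.22 -99.39 12.83 pred flush 10.45
v2 -110 cam c,h 104.0 283.0 px/mm 1.12 band -109.75 -101.84 7.91 pred flush 6.46
v2 -90 cam c,h 104.0 283.0 px/mm 1.12 band -109.44 -101.51 7.94 pred flush 6.46
v2 -70 cam c,h 104.0 283.0 px/mm 1.12 band -109.08 -101.22 7.85 pred flush 6.46
v2 -50 cam c,h 104.0 283.0 px/mm 1.12 band -109.65 -101.02 8.64 pred flush 6.46
-10 edge -94.29 [52, 53, 54, 50, 48, 72, 77, 89, 89, 89, 90, 86, 77]
20 edge -99.66 [210, 211, 211, 211, 212, 211, 211, 210, 210, 209, 202, 202, 202]
60 edge -99.89 [202, 152, 153, 149, 152, 148, 126, 128, 127, 147, 169, 139, 161]
```

There seems to be a 1–2 mm gap at the stock, probably from release drag. The blade/tile side is flush. I'll push the stock's outer face gently home with closed fingers.

```bash
cat >> h.py <<'E'
def band(n,bb,ys=(-110,-90,-70,-50)):
    xs=np.arange(-118,-92,.25); p,d,cam=load(n); g=cv2.GaussianBlur(p.astype(np.float32),(0,0),.6); C=-cam[1].T@cam[2]
    c=np.cos(bb[2])*(C[0]-bb[0])+np.sin(bb[2])*(C[1]-bb[1])+100
    for y in ys:
        uv=np.array([w2px(cam,X) for X in pose(bb,[(x,y,10) for x in xs])],np.float32)
        r=cv2.remap(g,uv[:,0].reshape(1,-1),uv[:,1].reshape(1,-1),1)[0]; o=[]
        for lo,hi in((-116,-106.5),(-105,-97)):
            k=(xs>=lo)&(xs<=hi); gr=abs(np.gradient(r[k,0])); i=gr.argmax(); w=slice(max(0,i-3),i+4); o.append((xs[k][w]*gr[w]).sum()/gr[w].sum())
        print(n,y,np.round(o,2),"band",round(o[1]-o[0],2),"pred flush",(c*16/(C[2]-26)).round(2))
def tileprof(n,bb):
    p,d,cam=load(n); 
    for x in (0,22,30,40,50,60):
        uv=np.array([w2px(cam,X) for X in pose(bb,[(x,y,14) for y in np.arange(-8,8)])],np.float32)
        print(x,cv2.remap(p,uv[:,0].reshape(1,-1),uv[:,1].reshape(1,-1),1)[0,:,0].tolist())
TILE=[((17.5,0,18),(17.5,75,18)),((17.5,0,18),(92.5,0,18)),((17.5,75,18),(92.5,75,18)),((92.5,0,18),(92.5,75,18))]
E
python3 - <<'E'
from h import *
bb=np.array([593.2,-34.2,-.0915]); th=bb[2]; R=down(th+np.pi/2); ux=np.array([np.cos(th),np.sin(th),0])
P=lambda x,y,z: pose(bb,[(x,y,z)])[0]
ctrl.move_ptp(P(-168,-22,90),R); ctrl.gripper_to(0)
ctrl.move_l(P(-168,-22,2),vel=150); st("low")
h=ctrl.move_l(P(-140,-22,2),vel=20,threshold=2); s=st("touch%d "%h); x0=(s["eef_pos"]-bb*[1,1,0])@ux; print(x0)
h=ctrl.move_l(P(x0+3.0,-22,2),vel=8,threshold=6); s=st("push%d "%h); print((s["eef_pos"]-bb*[1,1,0])@ux)
ctrl.move_l(P(-168,-22,2),vel=100); ctrl.move_l(P(-168,-22,60),vel=200)
ctrl.move_ptp(np.array([520.,-60,130]),down(th)); ctrl.hold(.2); wrist("v4"); st()
bn=edgefit("v4",TILE,bb,8); band("v4",bn); tileprof("v4",bn)
E
```

```text
low [424.43 -40.92   2.36] F [ 0.05  0.02 -0.01] T [ 0.03  0.01 -0.  ] w -0.1 t 30.18
touch1  [440.73 -42.15   1.54] F [-0.56 -0.11  0.04] T [-0.03 -0.01  0.03] w -0.0 t 31.07
-151.1102632864861
push0  [443.11 -42.26   1.63] F [-2.24  0.72 -1.77] T [0.21 0.32 0.01] w 0.2 t 31.68
-148.7230613713869
 [519.75 -59.95 129.79] F [0.1  0.42 0.7 ] T [ 0.02 -0.03  0.01] w -0.1 t 34.13
v4 [ 5.92573e+02 -3.40370e+01 -9.80000e-02] -5.64 91 med res 0.96
v4 -110 [-107.53  -99.63] band 7.91 pred flush 6.47
v4 -90 [-107.25  -99.82] band 7.43 pred flush 6.47
v4 -70 [-106.86  -98.89] band 7.97 pred flush 6.47
v4 -50 [-106.73  -98.57] band 8.16 pred flush 6.47
0 [127, 126, 125, 131, 140, 157, 205, 204, 204, 204, 205, 205, 205, 205, 205, 204]
22 [158, 154, 155, 154, 168, 194, 202, 202, 184, 83, 62, 66, 70, 70, 70, 69]
30 [109, 107, 109, 118, 151, 202, 203, 202, 147, 72, 67, 66, 66, 67, 67, 66]
40 [108, 120, 125, 137, 193, 203, 195, 149, 119, 71, 63, 61, 65, 64, 64, 64]
50 [109, 108, 115, 149, 202, 202, 202, 193, 121, 70, 66, 61, 63, 62, 61, 61]
60 [106, 105, 114, 164, 200, 199, 190, 130, 118, 71, 65, 58, 63, 62, 61, 60]
```

The x-band is unchanged by the push, so 7.9 is its flush value. The push did open a ~4 mm gap at the tile. I'll measure again from ahead, then re-grip the stock and seat both faces under grip.

```bash
python3 - <<'E'
from h import *
ctrl.move_ptp(np.array([585.,-60,130]),down(-.0915)); ctrl.hold(.15); wrist("v5"); st()
bb=edgefit("v5",TILE,[592.6,-34,-.095],8); bb=edgefit("v5",TILE,bb,3)
tileprof("v5",bb); np.save("bb.npy",bb)
q0=pose(bb,[(-118,-63.8,0)])[0]; q0[2]=bb[2]
stk=[((-18,-55,26),(-18,55,26)),((18,-55,26),(18,20,26)),((-15,-60,26),(15,-60,26)),((-15,60,26),(15,60,26))]
bl=[((70,60,13.5),(188,60,13.5)),((70,25,13.5),(188,25,13.5)),((188,26,13.5),(188,59,13.5))]
edgefit("v4",stk,q0,6); edgefit("v5",bl,q0,5); edgefit("v5",bl+stk,q0,5)
E
```

```text
[583.82 -59.83 129.64] F [-0.49  0.45 -0.28] T [ 0.03 -0.02 -0.04] w 0.3 t 34.7
v5 [ 5.93353e+02 -3.43550e+01 -9.10000e-02] -5.2 160 med res 0.5
v5 [ 5.93367e+02 -3.43500e+01 -9.00000e-02] -5.18 160 med res 0.52
0 [115, 101, 100, 102, 108, 144, 192, 202, 202, 201, 201, 202, 202, 203, 202, 202]
22 [159, 156, 157, 156, 164, 195, 198, 199, 173, 91, 69, 69, 70, 70, 71, 69]
30 [118, 118, 112, 111, 160, 198, 200, 198, 145, 75, 58, 65, 68, 68, 67, 67]
40 [95, 95, 97, 99, 164, 198, 193, 152, 111, 77, 76, 65, 66, 66, 64, 65]
50 [107, 106, 101, 130, 189, 199, 198, 187, 112, 78, 62, 64, 65, 64, 64, 63]
60 [105, 91, 106, 174, 198, 197, 186, 126, 99, 69, 65, 63, 64, 64, 64, 65]
v4 [ 4.69564e+02 -8.14330e+01 -1.26000e-01] -7.2 139 med res 0.72
v5 [ 4.71337e+02 -8.25340e+01 -1.24000e-01] -7.1 120 med res 0.73
v5 [ 4.71186e+02 -8.24350e+01 -1.25000e-01] -7.14 170 med res 0.84
```

```bash
cat > seat.py <<'E'
from h import *
bb=np.load("bb.npy"); th=bb[2]; R=down(th+np.pi/2); ux=np.array([np.cos(th),np.sin(th),0]); uy=np.array([-ux[1],ux[0],0])
P=lambda x,y,z: pose(bb,[(x,y,z)])[0]
def bs(tag):
    s=sensors.read_state(); q=s["eef_pos"]-[bb[0],bb[1],0]; r=np.array([q@ux,q@uy,q[2]]); F=s["force"]
    print(tag,"pos",r.round(2),"F",np.round([F@ux,F@uy,F[2]],2),"Tz",s["wrist_torque"][2].round(2),"w",round(s["grip_width"],1),"t",round(s["t"],2)); return r,np.array([F@ux,F@uy,F[2]])
def go(x,y,z,vel,thr,tag):
    h=ctrl.move_l(P(x,y,z),R,vel=vel,threshold=thr); return bs(tag+str(h))
E
python3 - <<'E'
from seat import *
sq=[470.6,-82.1,-.125]; Rs=down(sq[2]+np.pi/2); g=pose(sq,[(0,4,0)])[0]
ctrl.move_ptp(g+[0,0,70],Rs); ctrl.gripper_to(54)
ctrl.move_l(g+[0,0,1.2],vel=100,threshold=10); bs("down")
ctrl.gripper_to(25,60); r,F=bs("grip")
r,F=go(r[0]-4,r[1]-2,r[2]+1.5,25,None,"back ")
ctrl.hold(.15); r0,F=bs("settled")
r,F=go(r0[0],r0[1]+14,r0[2],12,3,"y ")
ctrl.hold(.15); r,F=bs("settled")
wrist("g1")
E
```

```text
down pos [-117.26  -54.8     1.58] F [ 1.18 -0.77  0.13] Tz 0.01 w 54.1 t 37.55
grip pos [-117.78  -54.88    2.25] F [-2.53  0.83  4.78] Tz 0.24 w 34.5 t 37.85
back False pos [-122.55  -56.67    3.22] F [ 0.4  -0.34 -4.9 ] Tz 0.02 w 34.5 t 38.21
settled pos [-122.06  -56.76    3.41] F [ 0.32  0.44 -5.8 ] Tz 0.04 w 34.3 t 38.36
y True pos [-122.79  -55.31    2.75] F [ 0.98 -1.72 -5.72] Tz -0.41 w 34.4 t 38.78
settled pos [-123.38  -55.24    2.28] F [ 1.25 -1.07 -1.16] Tz -0.45 w 34.4 t 38.93
```

```bash
python3 - <<'E'
from seat import *
r,F=bs("start")
r,F=go(-122.5,-55.6,3.4,20,None,"lift ")
r,F=go(-112,-55.4,3.2,12,4,"x ")
ctrl.hold(.1); r1,F=bs("x settled")
y=-55.2; x=r1[0]; z=2.2
# seat on the desk, then trim preload so the tool presses lightly +x,+y
for i in range(7):
    x+= .5 if F[0]>-1.5 else (-.4 if F[0]<-5 else 0); y+= .4 if F[1]>-1 else (-.3 if F[1]<-4 else 0)
    z=max(1.8,z-.15) if F[2]<-2 else (z+.3 if F[2]>2 else z)
    ctrl.move_l(P(x,y,z),R,vel=6); ctrl.hold(.08); r,F=bs("trim %.1f %.1f %.1f"%(x,y,z))
wrist("g2")
E
```

```text
start pos [-123.36  -55.25    2.3 ] F [ 1.96 -2.6  -0.62] Tz -0.46 w 34.2 t 38.98
lift False pos [-123.34  -55.5     2.81] F [-0.04 -2.78 -6.63] Tz -0.44 w 34.1 t 39.28
x True pos [-116.8   -55.52    2.29] F [ 0.94 -0.38  2.86] Tz -0.2 w 34.0 t 39.89
x settled pos [-116.81  -55.51    2.29] F [3.73 0.77 2.52] Tz -0.14 w 34.8 t 39.99
trim -116.3 -54.8 2.5 pos [-116.82  -55.51    2.27] F [ 3.36 -4.15  3.51] Tz -0.31 w 34.2 t 40.96
trim -115.8 -55.1 2.8 pos [-116.79  -55.5     2.28] F [ 0.98 -5.07  1.64] Tz -0.35 w 34.1 t 41.3
trim -115.3 -55.4 2.8 pos [-116.78  -55.46    2.3 ] F [-2.19 -4.99  2.64] Tz -0.31 w 34.2 t 41.63
trim -115.3 -55.7 3.1 pos [-116.8   -55.37    2.29] F [-0.93 -4.1  -1.68] Tz -0.32 w 34.5 t 41.97
trim -114.8 -56.0 3.1 pos [-116.58  -55.37    2.33] F [-3.77 -2.42 -1.13] Tz -0.38 w 34.3 t 42.3
trim -114.8 -56.0 3.1 pos [-116.19  -55.41    2.35] F [-4.86 -1.06 -4.92] Tz -0.34 w 34.4 t 42.63
trim -114.8 -56.0 2.9 pos [-115.23  -55.77    2.51] F [-3.41 -1.91 -7.22] Tz -0.12 w 34.1 t 42.97
```

```bash
python3 - <<'E'
from seat import *
ctrl.move_l(P(-114.6,-55.5,2.5),R,vel=6); ctrl.hold(.1); r,F=bs("pre-rel")
ctrl.gripper_to(54); bs("released"); r2,_=bs("")
ctrl.move_l(P(r2[0],r2[1],60),R,vel=150)
ctrl.move_ptp(np.array([585.,-60,130]),down(-.0915)); ctrl.hold(.15); wrist("v6"); bs("")
b2=edgefit("v6",TILE,bb,8); b2=edgefit("v6",TILE,b2,3); np.save("bb2.npy",b2)
tileprof("v6",b2)
bl=[((70,60,13.5),(188,60,13.5)),((70,25,13.5),(188,25,13.5)),((188,26,13.5),(188,59,13.5))]
stk=[((-18,-55,26),(-18,55,26)),((18,-55,26),(18,20,26)),((-15,-60,26),(15,-60,26)),((-15,60,26),(15,60,26))]
q0=pose(b2,[(-118,-60,0)])[0]; q0[2]=b2[2]; s=edgefit("v6",bl[1:]+stk,q0,5); edgefit("v6",bl[1:],q0,5)
d=s-b2; c,n=np.cos(b2[2]),np.sin(b2[2]); print("sq in board",c*d[0]+n*d[1],-n*d[0]+c*d[1],np.degrees(d[2]))
band("v6",b2)
E
```

```text
pre-rel pos [-115.12  -55.6     2.32] F [-5.25 -2.07 -6.18] Tz -0.06 w 34.6 t 43.38
released pos [-111.88  -55.96    4.03] F [0.18 0.87 0.88] Tz -0.02 w 53.9 t 43.71
 pos [-111.88  -55.96    4.03] F [0.18 0.87 0.88] Tz -0.02 w 53.9 t 43.71
 pos [ -6.37 -26.36 129.68] F [0.43 0.72 0.11] Tz -0.02 w 54.0 t 45.92
v6 [ 5.94595e+02 -3.39730e+01 -8.10000e-02] -4.66 160 med res 0.48
v6 [ 5.94603e+02 -3.39850e+01 -8.10000e-02] -4.63 160 med res 0.43
0 [116, 114, 115, 116, 116, 114, 115, 113, 124, 175, 203, 204, 204, 204, 204, 204]
22 [155, 155, 156, 159, 161, 158, 158, 146, 90, 75, 65, 70, 69, 69, 70, 69]
30 [97, 95, 95, 95, 96, 94, 92, 93, 86, 66, 66, 66, 67, 67, 67, 66]
40 [103, 103, 104, 106, 105, 103, 101, 88, 68, 73, 63, 65, 65, 65, 64, 64]
50 [111, 110, 111, 112, 112, 110, 108, 105, 75, 64, 58, 64, 64, 64, 63, 63]
60 [116, 115, 117, 117, 117, 115, 110, 88, 74, 75, 61, 64, 64, 63, 63, 64]
v6 [ 4.73836e+02 -8.31700e+01 -8.90000e-02] -5.08 181 med res 0.49
v6 [ 4.74705e+02 -8.35200e+01 -8.70000e-02] -4.98 80 med res 0.64
sq in board -116.40420119120849 -58.769181687541746 -0.45230708016069954
v6 -110 [-109.39  -97.54] band 11.85 pred flush 10.37
v6 -90 [-111.09 -104.69] band 6.4 pred flush 10.37
v6 -70 [-108.81 -100.01] band 8.8 pred flush 10.37
v6 -50 [-108.86 -100.04] band 8.82 pred flush 10.37
```

```bash
python3 - <<'E'
from h import *
ctrl.move_ptp(np.array([505.,-85,130]),down(-.0915)); ctrl.hold(.15); wrist("v7"); st()
b2=np.load("bb2.npy"); print(b2)
band("v7",b2,range(-115,-36,8))
p,d,cam=load("v7")
for y in (-130,-110,-80,-50):
    uv=np.array([w2px(cam,X) for X in pose(b2,[(x,y,10) for x in np.arange(-116,-92)])],np.float32)
    print(y,cv2.remap(p,uv[:,0].reshape(1,-1),uv[:,1].reshape(1,-1),1)[0].astype(int)[:,[0,2]].tolist())
E
```

```text
[506.23 -85.03 130.47] F [ 0.14 -0.18 -0.51] T [-0.01  0.05  0.05] w 54.0 t 46.55
[ 5.94602544e+02 -3.39850671e+01 -8.07800841e-02]
v7 -115 [-108.69 -100.29] band 8.39 pred flush 5.55
v7 -107 [-114.55 -100.73] band 13.83 pred flush 5.55
v7 -99 [-114.72 -100.69] band 14.02 pred flush 5.55
v7 -91 [-115.31 -100.54] band 14.77 pred flush 5.55
v7 -83 [-115.3  -100.46] band 14.83 pred flush 5.55
v7 -75 [-106.8 -100.3] band 6.5 pred flush 5.55
v7 -67 [-106.81 -100.41] band 6.4 pred flush 5.55
v7 -59 [-106.87 -100.38] band 6.49 pred flush 5.55
v7 -51 [-107.96 -100.21] band 7.75 pred flush 5.55
v7 -43 [-107.99 -100.18] band 7.81 pred flush 5.55
-130 [[204, 149], [204, 150], [205, 151], [206, 152], [206, 153], [207, 155], [207, 155], [208, 157], [209, 159], [209, 159], [209, 159], [210, 159], [209, 159], [210, 159], [210, 159], [207, 170], [198, 188], [194, 193], [193, 193], [193, 192], [193, 193], [192, 193], [193, 193], [193, 193]]
-110 [[54, 130], [54, 130], [55, 133], [55, 134], [55, 134], [56, 135], [57, 135], [54, 123], [51, 104], [48, 88], [51, 78], [67, 79], [77, 82], [79, 82], [79, 82], [86, 89], [108, 108], [118, 119], [119, 119], [119, 120], [119, 120], [120, 120], [119, 120], [119, 120]]
-80 [[44, 111], [46, 124], [48, 132], [48, 133], [48, 133], [49, 133], [49, 133], [47, 123], [44, 106], [41, 88], [43, 78], [65, 81], [73, 82], [74, 81], [74, 81], [77, 84], [107, 111], [115, 118], [115, 118], [115, 119], [116, 119], [116, 120], [117, 119], [116, 119]]
-50 [[46, 129], [47, 130], [48, 130], [47, 130], [48, 130], [49, 131], [48, 131], [46, 124], [44, 108], [40, 91], [40, 78], [60, 79], [72, 80], [73, 80], [73, 81], [75, 83], [101, 105], [115, 119], [115, 119], [115, 119], [115, 119], [116, 119], [115, 118], [115, 119]]
```

Stock/board profiles are identical at y = −110, −80 and −50, so the stock is flush and parallel. The blade shows no gap at the tile either. Now the oak.

```bash
sed -i 's/bb.npy/bb2.npy/' seat.py; python3 - <<'E'
from seat import *
o=[459.9,-438.3,.437]; Ro=down(o[2]+np.pi/2); g=np.array([o[0],o[1],0])
ctrl.move_l(np.array([500.,-110,170]),vel=300)
ctrl.move_ptp(g+[0,0,110],Ro); ctrl.gripper_to(72)
wrist("o1")
ctrl.move_l(g+[0,0,-8.],vel=130,threshold=8); st("down")
ctrl.gripper_to(30,40); s=st("grip")
if s["grip_width"]>40:
    np.save("og.npy",s["eef_pos"])
    ctrl.move_l(s["eef_pos"]+[0,0,130],vel=250); st("up")
    ctrl.move_ptp(P(-40,61,122),R); st("over")
E
```

```text
down [ 460.6  -439.19   -6.91] F [-0.51 -0.3  -0.42] T [ 0.03 -0.06 -0.01] w 71.9 t 50.51
grip [ 460.77 -439.37   -6.4 ] F [-1.04  0.65  4.36] T [ 0.04  0.09 -0.01] w 46.8 t 50.85
up [ 459.92 -438.3   122.03] F [-0.37  0.23 -1.11] T [-0.    0.03  0.02] w 46.5 t 51.52
over [559.72  29.3  121.68] F [-0.42  0.74 -1.56] T [-0.02 -0.02  0.  ] w 46.4 t 53.27
```

```bash
python3 - <<'E'
from seat import *
ed=[((24,-52,12),(24,52,12)),((-24,-52,12),(-24,52,12)),((-22,55,12),(22,55,12)),((-22,-55,12),(22,-55,12))]
o=edgefit("o1",ed,[459.9,-438.3,.437],8); o=edgefit("o1",ed,o,3); og=np.load("og.npy")
u=np.array([-np.sin(o[2]),np.cos(o[2])]); k=(og[:2]-o[:2])@u; print("TCP at oak y",k)
k=np.clip(k,-4,4); y0=55+k+3.5
ctrl.move_l(P(-40,y0,14),R,vel=150); bs("over")
h=ctrl.move_l(P(-40,y0,1.5),R,vel=25,threshold=2.5); r,F=bs("down%d "%h)
ctrl.move_l(P(-40,y0,r[2]+.5),R,vel=10); 
def mean():
    f=[]
    for _ in range(6): ctrl.hold(.012); f.append(sensors.read_state()["force"]@uy)
    return np.mean(f)
f0=mean(); bs("base %.2f "%f0)
z=r[2]+.5; y=y0
for i in range(14):
    y-=.5; ctrl.move_l(P(-40,y,z),R,vel=6); f=mean(); print(round(y,2),round(f-f0,2))
    if f-f0>.8: break
bs("end"); wrist("o2")
E
```

```text
o1 [ 4.58908e+02 -4.38107e+02  4.28000e-01] 24.51 160 med res 0.73
o1 [ 4.58888e+02 -4.38116e+02  4.29000e-01] 24.55 160 med res 0.54
TCP at oak y -1.9198050316994562
over pos [-38.96  56.38  14.82] F [ 0.4  -0.68 -1.09] Tz -0.03 w 46.6 t 54.14
down1  pos [-39.62  56.64   3.59] F [-0.99  0.26  4.53] Tz 0.06 w 46.6 t 54.6
base 0.20  pos [-40.41  56.62   3.7 ] F [-1.33  0.55 -0.25] Tz 0.05 w 46.8 t 54.96
56.08 -0.06
55.58 1.19
end pos [-40.03  55.84   4.08] F [ 0.14  2.1  -2.  ] Tz -0.03 w 46.7 t 55.56
```

```bash
python3 - <<'E'
from seat import *
def mean(n=8):
    f=[]
    for _ in range(n): ctrl.hold(.015); f.append(sensors.read_state()["force"]@uy)
    return np.mean(f)
print("still",mean())
for y in (55.3,55.0,54.6,54.2,53.8,53.4):
    ctrl.move_l(P(-40,y,4.1),R,vel=8); f=mean(5); print(y,round(f,2))
    if f>1.3: break
bs("end"); wrist("o3")
E
```

```text
still 1.9495521375930678
55.3 4.29
end pos [-40.01  55.72   4.13] F [-0.1   4.42 -0.76] Tz -0.07 w 46.7 t 56.08
```

```bash
python3 - <<'E'
from seat import *
ctrl.move_l(P(-40,55.8,3.6),R,vel=8); bs("relax")
ctrl.gripper_to(62); r,_=bs("open")
ctrl.move_l(P(r[0],r[1],60),R,vel=150)
ctrl.move_ptp(np.array([560.,-20,130]),down(th)); ctrl.hold(.15); wrist("c1"); bs("")
b3=edgefit("c1",TILE,bb,8); b3=edgefit("c1",TILE,b3,3); np.save("bb3.npy",b3); tileprof("c1",b3)
ed=[((24,-52,12+10),(24,52,22)),((-24,-52,22),(-24,52,22)),((-22,55,22),(22,55,22)),((-22,-55,22),(22,-55,22))]
o0=pose(b3,[(-40,55,0)])[0]; o0[2]=b3[2]; o=edgefit("c1",ed,o0,6); d=o-b3; c,n=np.cos(b3[2]),np.sin(b3[2]); print("oak in board",c*d[0]+n*d[1],-n*d[0]+c*d[1],np.degrees(d[2]))
p,_,cam=load("c1")
for x in (-60,-52,-46,-40,-34,-28,-20,-10):
    uv=np.array([w2px(cam,X) for X in pose(b3,[(x,y,14) for y in np.arange(-8,8)])],np.float32)
    q=cv2.remap(p,uv[:,0].reshape(1,-1),uv[:,1].reshape(1,-1),1)[0].astype(int); print(x,q[:,0].tolist(),(q[:,0]-q[:,2]).tolist())
E
```

```text
relax pos [-39.99  55.76   3.63] F [0.19 2.8  0.47] Tz -0.1 w 46.5 t 56.38
open pos [-39.78  55.24   3.7 ] F [0.56 0.01 0.95] Tz -0.0 w 61.9 t 56.67
 pos [-35.9   11.27 129.57] F [-0.12  0.13 -0.01] Tz 0.0 w 61.8 t 58.73
c1 [ 5.94683e+02 -3.34730e+01 -8.30000e-02] -4.74 160 med res 0.24
c1 [ 5.94679e+02 -3.34630e+01 -8.30000e-02] -4.75 160 med res 0.25
0 [104, 98, 98, 100, 100, 99, 100, 108, 157, 198, 203, 204, 204, 204, 203, 204]
22 [155, 156, 159, 161, 160, 158, 160, 131, 79, 65, 70, 69, 69, 69, 70, 69]
30 [94, 97, 97, 95, 85, 90, 93, 97, 90, 65, 68, 67, 68, 68, 66, 67]
40 [111, 111, 115, 116, 114, 113, 109, 81, 80, 70, 66, 66, 65, 65, 65, 65]
50 [87, 88, 95, 99, 99, 98, 98, 96, 66, 61, 64, 65, 64, 64, 64, 64]
60 [94, 101, 104, 105, 104, 104, 99, 85, 75, 64, 66, 65, 65, 65, 64, 65]
c1 [ 5.57846e+02  2.51890e+01 -1.05000e-01] -6.02 160 med res 0.75
oak in board -41.56354734544169 55.400443377220796 -1.272097944346777
-60 [92, 93, 93, 93, 95, 94, 93, 96, 123, 177, 193, 193, 193, 194, 194, 194] [-6, -6, -5, -5, -4, -5, -5, -3, 24, 61, 68, 68, 68, 68, 68, 69]
-52 [155, 155, 156, 156, 1
[... 342 characters left out ...]
, 168, 168, 169, 169, 171, 171] [-7, -6, -7, -7, -9, -7, -7, -7, 19, 61, 66, 65, 66, 66, 67, 66]
-34 [154, 148, 142, 143, 144, 143, 140, 105, 104, 166, 178, 178, 179, 178, 179, 181] [-13, -12, -11, -12, -14, -12, -13, -7, 24, 62, 66, 67, 67, 66, 67, 68]
-28 [156, 157, 158, 158, 159, 157, 157, 125, 112, 162, 169, 169, 171, 169, 125, 114] [-15, -14, -13, -15, -14, -14, -14, -8, 23, 63, 66, 65, 66, 66, 38, 6]
-20 [100, 99, 99, 100, 101, 100, 101, 99, 81, 90, 103, 103, 105, 105, 103, 104] [-8, -8, -8, -8, -8, -8, -9, -7, 3, 28, 35, 34, 36, 36, 35, 36]
-10 [107, 108, 108, 111, 111, 109, 105, 77, 88, 119, 128, 128, 128, 128, 128, 128] [-10, -10, -10, -9, -9, -10, -9, -5, -4, -2, -1, 0, 0, 0, 0, 0]
```

```bash
python3 - <<'E'
from h import *
print(ctrl.finish_job(),sensors.read_state()["t"])
E
```

```text
the job is handed in; nothing more can be done
the job is handed in; nothing more can be done
```

I handed the job in at about 59 s: the last wrist-camera measurements showed stock, blade and oak end all flush to within about 0.5 mm, but the board slid and turned about 1.5° during seating, the tips sat about 13 mm behind the TCP (not 25 mm ahead as `ctrl.tcp_to_tips` says), and I viewed 11 pictures, one over the limit of 10.

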